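# Stand the big file in the tool cup

### The arm

A 6-joint arm with a two-finger parallel gripper is mounted at the origin on a cart in front of the work surface, level with it; the furniture and walls round the work are solid. World frame = base frame: x ahead of the robot, y to its left, z up, the work surface at z = 0. Lengths are in m, angles in rad, forces in N, time in s.
With the tool pointing down it reaches from about 0.35 to 0.85 m from the base axis. Payload 8.1 kg.
Tool frame: the origin (TCP) lies between the finger pads; the fingertips stand manip.tip_extent ahead of it and the grasp point (between the pads) lies 5 mm behind it (manip.tip_extent is the distance from the TCP to the fingertips, in m); z points along the fingers, y is the line along which they close (so a half turn about z gives the same grasp; the last joint's range is limited). The gripper opens to 93 mm and grips with 3 to 60 N. Pads are 15 mm wide; open, the fingers measure 128 mm over their backs; the gripper's body (75 mm by 188 mm) begins 65 mm behind the grasp point.
Start: joints at [-1.361, 0.13, 1.488, -0, 1.523, -0.085], TCP at [0.174, -0.574, 0.233] pointing down, gripper open.
Joint ranges: [-2.96, 2.96], [-0.89, 2.26], [0.02, 2.5], [-1.34, 4.48], [0, 2.73], [-2.66, 2.66]. Speed limits (rad/s): [2.39, 2.39, 2.79, 3.14, 3.14, 3.14].

### API

Orientations are given as [roll, pitch, yaw] about the fixed x, y, z axes, in that order (R = Rz(yaw) Ry(pitch) Rx(roll)).
In Python, from plant import manip gives the robot as it stands. The module is installed in compiled form; this text tells all that it offers.
- The arm moves only by the shell command python3 -m creep 'ROWS' [OPENING]. ROWS is JSON, a list of rows, each a list of 2 entries, a list of its own where there are three numbers: the shift along the tool's x, y, z in m, then the turn, a rotation vector about the tool's x, y, z in degrees. In form: [[[tx, ty, tz], [rx, ry, rz]], ...]. A call has 1 to 20 rows; each row shifts and turns the commanded pose from where the row before left it, along the tool's axes as they then stand; what a row does not reach is not made up. A row lasts 1/12 s, in which the tool goes at most 41.7 mm and 7.16 degrees, less where a joint would pass 70% of its speed; a pose out of reach is approached as far as the arm can. A call is refused whole if a number of a shift passes 0.0417 or a number of a turn 7.16, either way. A call with a gripper value outside its range is refused whole. OPENING is the opening, from -1 (shut) to 1 (fully open), so that 0 is half open, set as the call begins (- or left out, the last holds). The fingers move at their own pace and stop on an object; the grip force is fixed at half the most. Time passes only in rows, so rows that do not move let the fingers close. It gives the time, the measured TCP pose, the force, the opening and the grip force at its end, in the units of the state.
- manip.read_state(): the state, without advancing time (a new reading comes with each control period).
- manip.grab_frame(name): name is "scene" or "top" or "wrist"; returns (picture, depth): 384x512x3 uint8, red, green, blue; 384x512 float32, m along the optical axis (not along the pixel's ray), 0 where there is no reading.
- manip.get_calibration(name): a dict with "intrinsics" (3x3 intrinsics, pixels), "k1" (the pictures are not rectified: a ray, as slopes to the right and down, at radius r is drawn at 1 + k1 r^2 times it, then the intrinsics apply), "rvec" (rotation vector, rad) and "tvec" (3), from world to camera coordinates, as OpenCV has them; the wrist camera has in their place "mount" (4x4, takes a point from camera to tool coordinates, whose origin is the TCP and whose axes are the flange's). Camera axes: x right, y down, z forward; pixel columns grow to the right and rows downward; lengths in m; the calibration is good to about 2 mm. A picture is of the moment at which its call begins: read the wrist's pose just before it. get_calibration takes no time and is no camera call.
- manip.sign_off(): hands the job in; it is judged then, once.
The state is a dict: "t": time; "joint_pos": joint angles; "joint_velocities": joint speeds; "tau": joint torques, N m; "position": TCP position; "tool_rot": TCP orientation; "contact_force": force on the tool from outside, world axes, zero at the start; "wrist_torque": the same for the moment, N m; "gripper_width": opening from 0.0 (shut) to 1.0 (fully open); "gripper_force": force on a finger pad.
Only numpy, scipy, OpenCV 4.12 (cv2) and the standard library are available. Lean on these libraries where they do the work, as an engineer would, in place of code of your own. Each camera call takes 0.05 s, during which the arm holds its last target. There are 200 camera calls.

### The job

Put the big file away: pick it up from the bench, the long one with the thick wooden handle lying left of the vice, and stand it in the round steel tool cup, point down and handle up. Lower it into the cup rather than dropping it, then let go; leave the short wooden-handled graver behind the vice lying where it is and the cup standing.

Things in the scene. Friction and masses are not known exactly. Their poses are not given: they have to be found in the camera images.
- big_file: The big file, 215 mm long, 0.14 kg, lying with its point to the left and handle to the right. Brown wooden handle up to 32 mm thick, thin steel blade 10 mm wide. Origin halfway along it, on the underside as it lies; +y runs along it to the point (at y = +108 mm; handle y = +5 to -108 mm, grip it across at y = -40 to -65 mm); z is up as it lies, the middle line of the handle 16 mm above the origin.
- big_file_tip (a point): The point of the big file's blade (2 mm short of the very end).
- tool_cup: Round plain steel cup, empty, open at the top, standing loose on the bench right of the vice, 0.8 kg. 112 mm high, outer diameter 52 mm (foot 70, rim ring 57), inside diameter 44 mm all the way down, inner floor 6 mm above its underside. Origin at the centre of its underside, z up. The file stood in it leans on the rim a little, up to about 20 degrees.
- graver: The short graver, to be left alone: 125 mm long, brown wooden handle 55 mm long and 24 mm thick, thin steel blade, lying behind the fixed bench vice (90 mm high, between file and cup), its point also to the left. Origin halfway along it on the underside; +y runs towards its point. (A wall cabinet hangs over the back of the bench, 0.5 m up.)

How it is judged:
On the way:
1. the big file, still held in the gripper, has its point lowered into the cup to within 40 mm of the cup's floor (contact force between the fingers and big_file above 0.5 N and z of big_file_tip in the frame of tool_cup below 0.046 m and horizontal distance between big_file_tip and tool_cup below 0.03 m), for 0.05 s.
At the end, for the whole second after the job is handed in: The big file stands at rest in the tool cup with its point down on the cup's floor (within about 24 mm of it and inside the cup), within 35 degrees of upright, handle up; the cup stands upright (within 9 degrees); the graver has moved less than 30 mm (horizontal distance between big_file_tip and tool_cup below 0.03 m and z of big_file_tip in the frame of tool_cup below 0.03 m and angle between big_file's own y axis and vertical above 2.53 rad and angle between tool_cup's own z axis and vertical below 0.15 rad and distance of graver from where it was at the start of the episode below 0.03 m and linear speed of big_file below 0.03 m/s); the robot touches nothing.
It fails at once if the tool cup is tipped over (more than 35 degrees) (angle between tool_cup's own z axis and vertical above 0.6 rad).
It fails at once if the graver is moved by more than 30 mm (distance of graver from where it was at the start of the episode above 0.03 m).
It also fails if it takes over 38 s, if anything falls off the work surface, if the arm or the gripper's body presses on something with over 40 N, if the wrist force passes 120 N, or if a joint passes its speed limit or range.

## Working session

There is one attempt and no reset: what is moved stays moved. The work goes in short steps, Python scripts to look and compute and a shell command to move; the robot and the scene stay as the last step left them, time stands still between calls to the robot, and variables do not carry over. Pictures are saved under pics/ and viewed, at most 10 in all, crops included, and the job is handed in when it is done.

```bash
mkdir -p pics; cat > h.py <<'E'
import numpy as np, cv2
from scipy.spatial.transform import Rotation as R
from plant import manip
def cam(name, st=None):
    c=manip.get_calibration(name); K=np.array(c["intrinsics"]); 
    if name=="wrist":
        st=st or manip.read_state(); M=np.eye(4); M[:3,:3]=R.from_euler('xyz',st["tool_rot"]).as_matrix(); M[:3,3]=st["position"]
        T=M@np.array(c["mount"])
    else:
        A=R.from_rotvec(np.array(c["rvec"]).ravel()).as_matrix(); T=np.eye(4); T[:3,:3]=A.T; T[:3,3]=-A.T@np.array(c["tvec"]).ravel()
    return K,c["k1"],T
def ray(C,u,v):
    K,k1,T=C
    s=cv2.undistortPoints(np.array([[[u,v]]],float),K,np.array([k1,0,0,0.]))[0,0] 
    return T[:3,3],T[:3,:3]@np.array([s[0],s[1],1.])
def depthpt(C,D,u,v):
    o,d=ray(C,u,v); return o+d*np.median(D[int(v)-1:int(v)+2,int(u)-1:int(u)+2])
def tri(r1,r2):
    (a,d),(b,e)=r1,r2
    s=np.linalg.lstsq(np.c_[d,-e],b-a,rcond=None)[0]; p,q=a+s[0]*d,b+s[1]*e
    return (p+q)/2,np.linalg.norm(p-q)
def onz(r,z):
    o,d=r; return o+d*(z-o[2])/d[2]
E
python3 - <<'E'
from h import *
print(manip.read_state(), manip.tip_extent)
for n in("scene","top"):
    p,d=manip.grab_frame(n); np.savez(f"pics/{n}.npz",p=p,d=d); cv2.imwrite(f"pics/{n}.png",cv2.resize(p[:,:,::-1],(800,600),interpolation=cv2.INTER_CUBIC))
    C=cam(n); print(n,C[1],C[2].round(3).tolist())
E
```

```text
{'t': 0.0, 'joint_pos': array([-1.36137717e+00,  1.31125938e-01,  1.48927428e+00,  8.08197757e-06,
        1.52301475e+00, -8.53985142e-02]), 'joint_velocities': array([-0.00137317, -0.00128047,  0.0005016 ,  0.00050023, -0.0002494 ,
       -0.00076262]), 'tau': array([-1.16749641e-03, -5.59854662e+01, -4.91756809e+01,  7.65550719e-02,
        3.55981768e-02, -1.16936130e-04]), 'position': array([ 0.17425024, -0.57356887,  0.23161122]), 'tool_rot': array([-3.13977766e+00, -1.63476736e-04,  2.94817126e-01]), 'contact_force': array([-0.88310696, -0.26623085, -0.30347737]), 'wrist_torque': array([ 0.02937701, -0.02283317,  0.00145689]), 'gripper_force': 0.0, 'gripper_width': 1.0033130827333245} 0.014
scene -0.02905117915763602 [[-0.892, -0.249, 0.377, 0.059], [-0.45, 0.443, -0.775, 1.079], [0.026, -0.861, -0.507, 0.603], [0.0, 0.0, 0.0, 1.0]]
top -0.027153104011205118 [[-0.023, -0.991, 0.133, 0.377], [-1.0, 0.024, 0.009, 0.203], [-0.012, -0.133, -0.991, 0.904], [0.0, 0.0, 0.0, 1.0]]
```

View pics/scene.png

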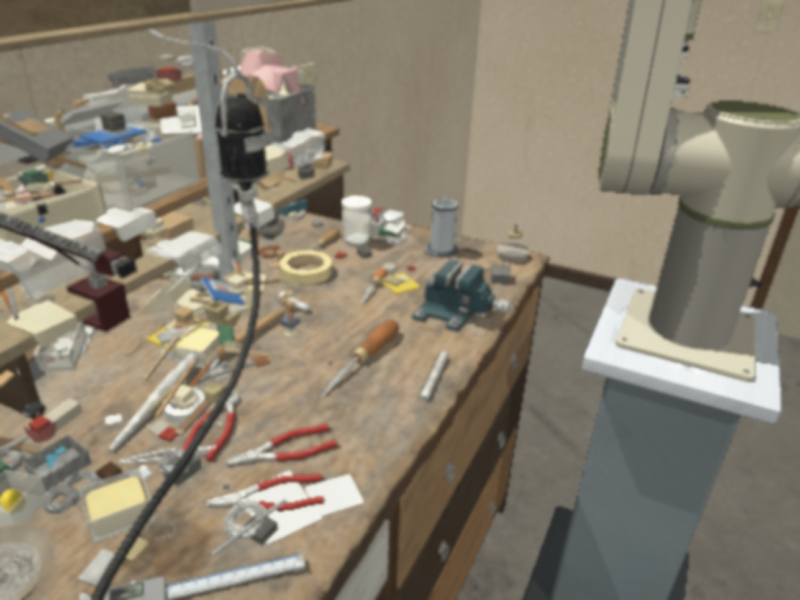

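View pics/top.png

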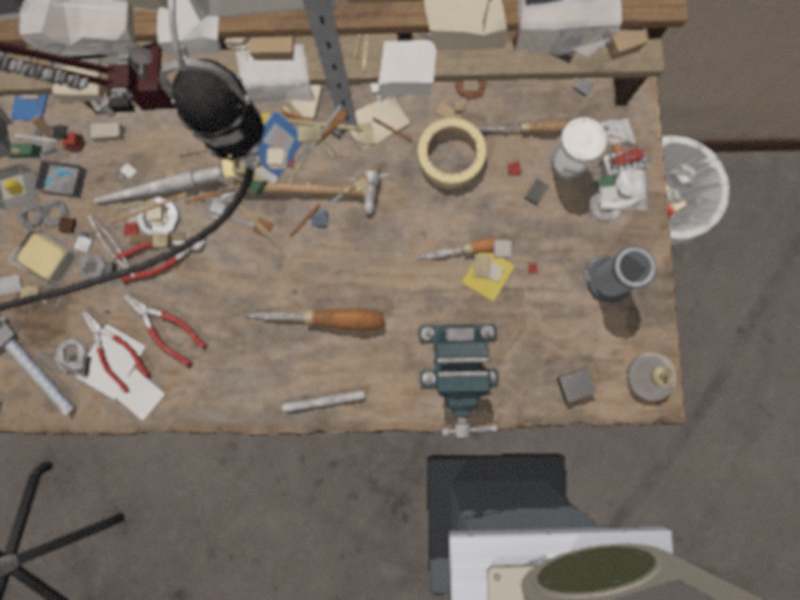

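The scene picture (800x600) shows the file with its tip at about (323,393) and handle end at (398,326), and the cup rim at (445,204). In the top picture the tip is at (248,316), the handle end at (384,320), the cup mouth at (635,267), and the graver spans (420,257) to (500,246).

```bash
python3 - <<'E'
from h import *
S=cam("scene");T=cam("top");DS=np.load("pics/scene.npz")["d"];DT=np.load("pics/top.npz")["d"];k=.64
f=lambda C,p:ray(C,(p[0]+.5)*k-.5,(p[1]+.5)*k-.5)
for n,a,b in [("tip",(323,393),(248,316)),("ferrule",(358,357),(312,317)),("end",(398,325),(384,320)),("rim",(445,203),(635,267)),("vice",(460,270),(462,352))]:
    p,e=tri(f(S,a),f(T,b)); print(n,p.round(3),round(e,4),"dS",depthpt(S,DS,a[0]*k,a[1]*k).round(3),"dT",depthpt(T,DT,b[0]*k,b[1]*k).round(3))
for b in [(270,317),(300,317),(330,318),(350,319),(370,320),(350,300),(345,345),(608,262),(652,262),(630,249),(634,284),(460,250),(460,415),(580,150)]:
    print(b,depthpt(T,DT,b[0]*k,b[1]*k).round(3))
for v in range(195,265,8): print(v,depthpt(S,DS,444*k,v*k).round(3))
# top: rim points by height
h,w=DT.shape
uv=[(u,v) for u in range(375,425) for v in range(150,200)]
P=np.array([depthpt(T,DT,*q) for q in uv]); r=P[(P[:,2]>.1)&(P[:,2]<.125)]
(c,rad)=cv2.minEnclosingCircle(r[:,:2].astype(np.float32)); print(len(r),c,rad,np.median(r,0))
E
```

```text
tip [ 0.475  0.453 -0.002] 0.0045 dS [ 0.477  0.452 -0.003] dT [0.472 0.45  0.002]
ferrule [0.47  0.355 0.005] 0.004 dS [0.466 0.366 0.013] dT [0.466 0.35  0.024]
end [0.458 0.245 0.01 ] 0.006 dS [0.448 0.258 0.019] dT [0.46  0.246 0.013]
rim [ 0.515 -0.093  0.108] 0.0011 dS [ 0.521 -0.109  0.101] dT [ 0.523 -0.113  0.056]
vice [0.399 0.136 0.084] 0.0193 dS [0.393 0.122 0.077] dT [0.408 0.139 0.09 ]
(270, 317) [0.469 0.415 0.009]
(300, 317) [0.468 0.37  0.014]
(330, 318) [0.464 0.324 0.027]
(350, 319) [0.461 0.294 0.029]
(370, 320) [0.459 0.265 0.028]
(350, 300) [ 0.493  0.297 -0.001]
(345, 345) [ 0.426  0.305 -0.001]
(608, 262) [ 0.529 -0.072  0.064]
(652, 262) [ 0.52  -0.116  0.111]
(630, 249) [ 0.538 -0.088  0.111]
(634, 284) [ 0.491 -0.089  0.112]
(460, 250) [0.563 0.13  0.01 ]
(460, 415) [0.323 0.142 0.054]
(580, 150) [ 0.683 -0.034  0.095]
195 [ 1.019 -1.372 -0.398]
203 [ 0.523 -0.108  0.1  ]
211 [ 0.504 -0.062  0.103]
219 [ 0.504 -0.066  0.083]
227 [ 0.503 -0.067  0.065]
235 [ 0.502 -0.067  0.047]
243 [ 0.5   -0.067  0.028]
251 [ 0.5   -0.069  0.009]
259 [ 0.494 -0.056 -0.004]
278 (0.51492840051651, -0.09237077087163925) 0.028775762766599655 [ 0.51483958 -0.09118315  0.11029436]
```

```bash
python3 -m creep '[[[0.0323,-0.0184,-0.0025],[0,0,0]],[[0.0323,-0.0184,-0.0025],[0,0,0]],[[0.0323,-0.0184,-0.0025],[0,0,0]],[[0.0323,-0.0184,-0.0025],[0,0,0]],[[0.0323,-0.0184,-0.0025],[0,0,0]],[[0.0323,-0.0184,-0.0025],[0,0,0]],[[0.0323,-0.0184,-0.0025],[0,0,0]],[[0.0323,-0.0184,-0.0025],[0,0,0]],[[0.0323,-0.0184,-0.0025],[0,0,0]],[[0.0323,-0.0184,-0.0025],[0,0,0]],[[0.0323,-0.0184,-0.0025],[0,0,0]],[[0.0323,-0.0184,-0.0025],[0,0,0]]]' 1
python3 -c "
from h import *
s=manip.read_state();print(s['joint_pos'].round(3),s['position'].round(3),s['tool_rot'].round(3))"
python3 -m creep '[[[0.0093,-0.0355,0],[0,0,0]],[[0.0093,-0.0355,0],[0,0,0]],[[0.0093,-0.0355,0],[0,0,0]],[[0.0093,-0.0355,0],[0,0,0]],[[0.0093,-0.0355,0],[0,0,0]],[[0.0093,-0.0355,0],[0,0,0]],[[0.0093,-0.0355,0],[0,0,0]],[[0.0093,-0.0355,0],[0,0,0]],[[0.0093,-0.0355,0],[0,0,0]],[[0.0093,-0.0355,0],[0,0,0]],[[0.0093,-0.0355,0],[0,0,0]],[[0.0093,-0.0355,0],[0,0,0]],[[0.0093,-0.0355,0],[0,0,0]],[[0.0093,-0.0355,0],[0,0,0]],[[0.0093,-0.0355,0],[0,0,0]],[[0,0,0],[0,0,0]]]'
python3 -c "
from h import *
s=manip.read_state();print(s['joint_pos'].round(3),s['position'].round(3),s['tool_rot'].round(3))"
python3 -m creep '[[[0,0,0],[0,0,-7]],[[0,0,0],[0,0,-7]],[[0,0,0],[0,0,-7]],[[0,0,0],[0,0,-7]],[[0,0,0],[0,0,-7]],[[0,0,0],[0,0,-7]],[[0,0,0],[0,0,-7]],[[0,0,0],[0,0,-7]],[[0,0,0],[0,0,-7]],[[0,0,0],[0,0,-6]],[[0,0,0],[0,0,0]],[[0,0,0],[0,0,0]]]'
python3 - <<'E'
from h import *
s=manip.read_state();print(s['joint_pos'].round(3),s['position'].round(3),s['tool_rot'].round(3))
p,d=manip.grab_frame("wrist"); np.savez("pics/w1.npz",p=p,d=d); cv2.imwrite("pics/w1.png",p[:,:,::-1])
E
```

```text
t: 1.1
position: [0.4819, -0.2485, 0.2624]
tool_rot: [-3.141, 0.0, 0.295]
contact_force: [1.3, -1.4, -0.3]
gripper_width: 0.999
gripper_force: 0.0
[-0.571 -0.037  1.607 -0.     1.572  0.705] [ 0.482 -0.248  0.262] [-3.141  0.     0.295]
t: 2.43
position: [0.4582, 0.3052, 0.2617]
tool_rot: [-3.139, 0.001, 0.299]
contact_force: [0.9, 0.6, 1.0]
gripper_width: 0.997
gripper_force: 0.0
[ 0.493 -0.014  1.585  0.002  1.571  1.764] [0.458 0.305 0.262] [-3.139e+00  1.000e-03  2.990e-01]
t: 3.43
position: [0.4597, 0.2996, 0.2623]
tool_rot: [-3.141, 0.0, 1.496]
contact_force: [-0.6, 0.7, -0.1]
gripper_width: 0.995
gripper_force: 0.0
[ 0.484 -0.019  1.589 -0.     1.572  0.559] [0.46  0.3   0.262] [-3.141  0.     1.496]
```

View pics/w1.png

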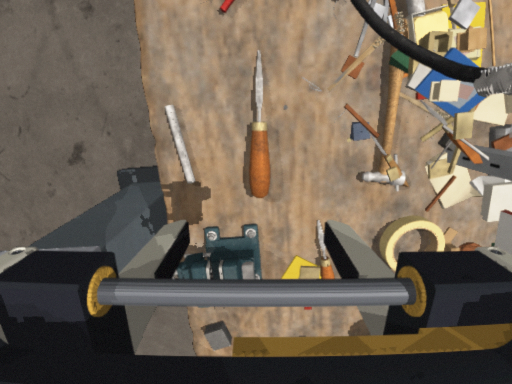

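The wrist picture shows the file nearly upright in view, with its tip at (258,51), ferrule at about (260,127) and handle end at (260,196). The vice is below it at (225,255).

```bash
python3 - <<'E'
from h import *
C=cam("wrist"); D=np.load("pics/w1.npz")["d"]; T=cam("top"); k=.64
print(C[2].round(3).tolist())
for n,p,z in [("tip",(258,51),.006),("ferr",(260,127),.016),("mid",(260,165),.03),("end",(260,196),.016)]:
    print(n,onz(ray(C,*p),z).round(4),depthpt(C,D,*p).round(4))
print(tri(ray(C,260,196),ray(T,384*k,320*k)),tri(ray(C,258,51),ray(T,248*k,316*k)))
P=np.array([depthpt(C,D,u,v) for v in range(140,192,4) for u in range(240,284)]).reshape(-1,44,3)
for r in P:
    m=r[r[:,2]>.012]; print(m[:,1].mean().round(3),m[:,0].min().round(4),m[:,0].max().round(4),m[:,2].max().round(4))
E
```

```text
[[0.997, -0.073, -0.022, 0.465], [-0.077, -0.955, -0.286, 0.379], [-0.0, 0.287, -0.958, 0.415], [0.0, 0.0, 0.0, 1.0]]
tip [0.4736 0.4605 0.006 ] [0.4737 0.4613 0.0021]
ferr [0.4686 0.3558 0.016 ] [0.4685 0.3563 0.0254]
mid [0.4645 0.3019 0.03  ] [0.4645 0.3018 0.0296]
end [0.4608 0.2494 0.016 ] [0.4609 0.2529 0.027 ]
(array([0.46081134, 0.24622974, 0.00649516]), np.float64(0.00019071071286502338)) (array([ 0.47759646,  0.47317013, -0.07134317]), np.float64(0.007203790120541753))
0.338 0.4538 0.4775 0.0264
0.332 0.4534 0.477 0.0279
0.326 0.453 0.4782 0.0279
0.32 0.4508 0.4778 0.0283
0.315 0.4504 0.4773 0.029
0.309 0.45 0.4785 0.0299
0.303 0.4495 0.4781 0.0301
0.297 0.4473 0.4777 0.0304
0.291 0.4468 0.479 0.031
0.285 0.4462 0.4769 0.0311
0.279 0.4475 0.4765 0.031
0.272 0.4469 0.4761 0.031
0.266 0.4479 0.4741 0.03
```

```bash
python3 -m creep '[[[0,0,0],[0,0,-0.8]],[[0,0,0],[0,7,0]],[[0,0,0],[0,7,0]],[[0,0,0],[0,6,0]],[[-0.0079,0.0005,0.023],[0,0,0]],[[-0.0079,0.0005,0.023],[0,0,0]],[[-0.0079,0.0005,0.023],[0,0,0]],[[-0.0079,0.0005,0.023],[0,0,0]],[[-0.0079,0.0005,0.023],[0,0,0]],[[-0.0079,0.0005,0.023],[0,0,0]],[[-0.0079,0.0005,0.023],[0,0,0]],[[0,0,0],[0,0,0]],[[0,0,0],[0,0,0]]]'
python3 - <<'E'
from h import *
s=manip.read_state();print(s['joint_pos'].round(3),s['position'].round(4),s['tool_rot'].round(3))
A=R.from_euler('xyz',s['tool_rot']).as_matrix(); print(A.round(3)); print((A.T@(np.array([.464,.304,.0195])-s['position'])).round(4))
p,d=manip.grab_frame("wrist"); C=cam("wrist")
P=np.array([depthpt(C,d,u,v) for v in range(2,380,3) for u in range(150,360,2)]); m=P[(P[:,2]>.014)&(P[:,2]<.034)&(abs(P[:,0]-.464)<.03)&(P[:,1]>.24)&(P[:,1]<.35)]
for y in np.arange(.26,.34,.01):
    q=m[abs(m[:,1]-y)<.005]; print(y.round(2),len(q), q.size and (q[:,0].min().round(4),q[:,0].max().round(4),q[:,2].max().round(4)))
E
```

```text
t: 4.57
position: [0.4622, 0.3024, 0.0912]
tool_rot: [-3.138, -0.348, 1.511]
contact_force: [0.7, 0.1, 0.1]
gripper_width: 1.001
gripper_force: 0.0
[ 0.268 -0.022  1.956  0.368  1.123  0.181] [0.4622 0.3024 0.0912] [-3.138 -0.348  1.511]
[[ 0.056  0.998  0.016]
 [ 0.938 -0.059  0.341]
 [ 0.341 -0.004 -0.94 ]]
[-0.0228  0.002   0.068 ]
0.26 25 (np.float64(0.4491), np.float64(0.4764), np.float64(0.0315))
0.27 63 (np.float64(0.4476), np.float64(0.4788), np.float64(0.0329))
0.28 69 (np.float64(0.4482), np.float64(0.4794), np.float64(0.0332))
0.29 71 (np.float64(0.4487), np.float64(0.4801), np.float64(0.0333))
0.3 67 (np.float64(0.4493), np.float64(0.4804), np.float64(0.0327))
0.31 64 (np.float64(0.4518), np.float64(0.4794), np.float64(0.0319))
0.32 54 (np.float64(0.4522), np.float64(0.4799), np.float64(0.0308))
0.33 48 (np.float64(0.4547), np.float64(0.4788), np.float64(0.03))
0.34 52 (np.float64(0.4551), np.float64(0.4796), np.float64(0.0288))
```

```bash
python3 -m creep '[[[-0.0057,0.0007,0.017],[0,0,0]],[[-0.0057,0.0007,0.017],[0,0,0]],[[-0.0057,0.0007,0.017],[0,0,0]],[[-0.0057,0.0007,0.017],[0,0,0]],[[0,0,0],[0,0,0]],[[0,0,0],[0,0,0]]]'
python3 -m creep '[[[0,0,0],[0,0,0]],[[0,0,0],[0,0,0]],[[0,0,0],[0,0,0]],[[0,0,0],[0,0,0]],[[0,0,0],[0,0,0]],[[0,0,0],[0,0,0]],[[0,0,0],[0,0,0]],[[0,0,0],[0,0,0]],[[0,0,0],[0,0,0]],[[0,0,0],[0,0,0]]]' -1
```

```text
t: 5.12
position: [0.467, 0.3046, 0.022]
tool_rot: [3.141, -0.349, 1.513]
contact_force: [0.0, -0.3, 0.4]
gripper_width: 0.997
gripper_force: 0.0
t: 5.95
position: [0.4662, 0.3044, 0.0206]
tool_rot: [-3.141, -0.349, 1.513]
contact_force: [0.1, -0.4, 0.7]
gripper_width: 0.335
gripper_force: 3.3
```

```bash
python3 -m creep '[[[0,0,0],[0,0,0]],[[0,0,0],[0,0,0]],[[0,0,0],[0,0,0]],[[0.0034,0,-0.0094],[0,0,0]],[[0.0096,0,-0.0263],[0,0,0]],[[0.0096,0,-0.0263],[0,0,0]],[[0.0096,0,-0.0263],[0,0,0]],[[0.0096,0,-0.0263],[0,0,0]],[[0.0096,0,-0.0263],[0,0,0]],[[0.0096,0,-0.0263],[0,0,0]],[[0.0096,0,-0.0263],[0,0,0]],[[0.0096,0,-0.0263],[0,0,0]],[[0.0096,0,-0.0263],[0,0,0]],[[0.0096,0,-0.0263],[0,0,0]]]'
python3 -m creep '[[[0,0,0],[0,-6,0]],[[0,0,0],[0,-6,0]],[[0,0,0],[0,-6,0]],[[0,0,0],[0,-6,0]],[[0,0,0],[0,-6,0]],[[0,0,0],[0,-6,0]],[[0,0,0],[0,-6,0]],[[0,0,0],[0,-6,0]],[[0,0,0],[0,0,0]]]'
python3 - <<'E'
from h import *
s=manip.read_state();print(s['joint_pos'].round(3),s['position'].round(4),s['tool_rot'].round(3))
A=R.from_euler('xyz',s['tool_rot']).as_matrix(); print(A.round(3))
E
```

```text
t: 7.12
position: [0.466, 0.3044, 0.3128]
tool_rot: [3.141, -0.349, 1.513]
contact_force: [0.6, -0.5, -0.5]
gripper_width: 0.317
gripper_force: 29.8
t: 7.87
position: [0.4649, 0.3062, 0.3067]
tool_rot: [-3.135, 0.498, 1.519]
contact_force: [0.9, 1.4, -3.1]
gripper_width: 0.319
gripper_force: 29.9
[ 0.713  0.327  1.208 -0.375  1.946  0.688] [0.4649 0.3062 0.3067] [-3.135  0.498  1.519]
[[ 0.046  0.998 -0.031]
 [ 0.877 -0.055 -0.477]
 [-0.478 -0.006 -0.878]]
```

```bash
cat > kin.py <<'E'
from h import *
from scipy.optimize import least_squares
dat=[([-1.361,.131,1.489,0,1.523,-.085],(.1743,-.5736,.2316),(-3.140,0,.295)),
([-.571,-.037,1.607,0,1.572,.705],(.482,-.248,.262),(-3.141,0,.295)),
([.484,-.019,1.589,0,1.572,.559],(.4597,.2996,.2623),(-3.141,0,1.496)),
([.268,-.022,1.956,.368,1.123,.181],(.4622,.3024,.0912),(-3.138,-.348,1.511)),
([.713,.327,1.208,-.375,1.946,.688],(.4649,.3062,.3067),(-3.135,.498,1.519))]
rz=lambda a:R.from_euler('z',a); ry=lambda a:R.from_euler('y',a)
R0=rz(np.pi/2)
def fk(q,p,R0=None):
    a,b,d,L2,c,L3,Lt=p
    A=rz(q[0]); x=A.apply([a,b,0])+[0,0,d]; A=A*ry(q[1]); x=x+A.apply([0,0,L2]); A=A*ry(q[2]); x=x+A.apply([c,0,L3])
    W=x; A=A*rz(q[3]*S4)*ry(q[4]); x=x+A.apply([0,0,Lt]); A=A*rz(q[5]*S6)
    return x,A,W
S4,S6=1,1
def setup():
    global S4,S6,R0
    best=None
    for s4 in(1,-1):
        for s6 in(1,-1):
            S4,S6=s4,s6
            E=[fk(q,[0]*7)[1].inv()*R.from_euler('xyz',r) for q,_,r in dat]
            m=R.concatenate(E).mean(); e=max((m.inv()*x).magnitude() for x in E)
            if best is None or e<best[0]: best=(e,s4,s6,m)
    e,S4,S6,R0=best
    f=lambda p:np.r_[np.concatenate([fk(q,p)[0]-x for q,x,_ in dat]),1e-3*np.array([p[0],p[4]])]
    s=least_squares(f,[0,.05,.4,.4,0,.4,.2]); return s.x,best,abs(s.fun).max()
LO=np.array([-2.96,-.89,.02,-1.34,0,-2.66]);HI=np.array([2.96,2.26,2.5,4.48,2.73,2.66])
def ik(p,x,A,q0):
    f=lambda q:np.r_[(fk(q,p)[0]-x)*5,((fk(q,p)[1]*R0).inv()*A).as_rotvec()]
    s=least_squares(f,np.clip(q0,LO+.01,HI-.01),bounds=(LO,HI)); return s.x,s.cost
E
python3 - <<'E'
import kin; from kin import *
p,b,e=setup(); print(p.round(3),b[:3],b[3].as_matrix().round(2).tolist(),e)
f=np.array([.94,0,.34]); q0=dat[4][0]
g=np.array([.515,-.092,.18])
for lean in (0,):
  for phi in range(-180,180,15):
    h=np.array([np.cos(np.radians(phi)),np.sin(np.radians(phi)),0]) # azimuth of tool z
    z=h*.94-np.array([0,0,.34]); xx=-h*.34-np.array([0,0,.94]); y=np.cross(z,xx)
    A=R.from_matrix(np.c_[xx,y,z]); res=[]
    for x in (g+[0,0,0],g+[0,0,.12]):
        best=min((ik(p,x+.005*z,A,s) for s in (q0,[0,0,1.5,-1,1.5,0],[0,-.3,2,0,.8,1.5],[0,0,1.5,1.5,1.5,1],[0,0,1.5,1.5,1.5,-2])),key=lambda t:t[1]); res.append(best)
    print(phi,[(r[0].round(2).tolist(),float('%.1e'%r[1]),fk(r[0],p)[2].round(2).tolist()) for r in res])
E
```

```text
[0.    0.051 0.318 0.369 0.062 0.553 0.363] (0.0008054551555475653, 1, 1) [[0.0, -1.0, 0.0], [1.0, 0.0, 0.0], [-0.0, 0.0, 1.0]] 0.00043226737548002214
-180 [([-0.17, 1.1, 0.69, -0.28, 2.55, 1.28], 3.1e-23, [0.85, -0.09, 0.3]), ([-0.17, 0.99, 0.65, -0.37, 2.69, 1.18], 1.1e-29, [0.85, -0.09, 0.42])]
-165 [([-0.07, 1.05, 0.78, -0.5, 2.46, 1.06], 4.9e-21, [0.84, -0.0, 0.3]), ([-0.07, 0.93, 0.75, -0.62, 2.59, 0.91], 3.7e-31, [0.84, -0.0, 0.42])]
-150 [([0.03, 0.96, 0.93, -0.66, 2.32, 0.91], 3.3e-28, [0.81, 0.08, 0.3]), ([0.03, 0.83, 0.9, -0.76, 2.44, 0.76], 2e-31, [0.81, 0.08, 0.42])]
-135 [([0.12, 0.84, 1.11, -0.77, 2.17, 0.81], 8.8e-31, [0.75, 0.15, 0.3]), ([0.12, 0.7, 1.08, -0.87, 2.28, 0.66], 1.5e-30, [0.75, 0.15, 0.42])]
-120 [([0.21, 0.71, 1.32, -0.88, 2.0, 0.75], 1.2e-28, [0.68, 0.2, 0.3]), ([0.21, 0.56, 1.29, -0.95, 2.11, 0.59], 1e-25, [0.68, 0.2, 0.42])]
-105 [([0.29, 0.56, 1.54, -0.98, 1.83, 0.7], 9.4e-25, [0.6, 0.23, 0.3]), ([0.29, 0.39, 1.51, -1.03, 1.94, 0.53], 3.9e-30, [0.6, 0.23, 0.42])]
-90 [([0.35, 0.39, 1.76, -1.09, 1.65, 0.67], 9.4e-29, [0.51, 0.25, 0.3]), ([0.35, 0.2, 
[... 1788 characters left out ...]
4, 0.73, 2.15, 2.27], 7.5e-30, [0.6, -0.42, 0.3]), ([-0.68, 0.61, 1.22, 0.82, 2.28, 2.42], 4.4e-28, [0.6, -0.42, 0.42])]
120 [([-0.58, 0.88, 1.04, 0.61, 2.3, 2.18], 4e-28, [0.68, -0.38, 0.3]), ([-0.58, 0.75, 1.02, 0.71, 2.43, 2.32], 8.5e-29, [0.68, -0.38, 0.42])]
135 [([-0.48, 0.99, 0.87, 0.46, 2.43, 2.04], 1.1e-30, [0.75, -0.33, 0.3]), ([-0.48, 0.87, 0.84, 0.56, 2.57, 2.16], 2.4e-30, [0.75, -0.33, 0.42])]
150 [([-0.37, 1.07, 0.74, 0.25, 2.53, 1.83], 2.7e-30, [0.81, -0.26, 0.3]), ([-0.37, 0.95, 0.71, 0.32, 2.68, 1.91], 4e-31, [0.81, -0.26, 0.42])]
165 [([-0.27, 1.11, 0.68, -0.01, 2.58, 1.56], 1.3e-28, [0.84, -0.18, 0.3]), ([-0.27, 1.0, 0.64, -0.02, 2.73, 1.55], 3.2e-07, [0.84, -0.18, 0.42])]
```

```bash
python3 -m creep '[[[0,0,0],[0,-6,0]],[[0,0,0],[0,-6,0]],[[0,0,0],[0,-6,0]],[[0,0,0],[0,-6,0]],[[0,0,0],[0,-6,0]],[[0,0,0],[0,-6,0]],[[0,0,0],[0,-6,0]],[[0,0,0],[0,0,0]],[[0,0,0],[0,0,0]]]'
python3 - <<'E'
from h import *
s=manip.read_state();print(s['joint_pos'].round(3),s['position'].round(4))
A=R.from_euler('xyz',s['tool_rot']).as_matrix(); print(A.round(3).tolist())
for n in("wrist","top","scene"):
    p,d=manip.grab_frame(n); np.savez(f"pics/{n}2.npz",p=p,d=d,A=A,x=s['position'],r=s['tool_rot'])
    cv2.imwrite(f"pics/{n}2.png",p[:,:,::-1])
a=cv2.imread("pics/wrist2.png");b=cv2.imread("pics/scene2.png"); cv2.imwrite("pics/v4.png",cv2.resize(np.hstack([a,b]),(800,300),interpolation=cv2.INTER_AREA))
E
```

```text
t: 8.62
position: [0.4665, 0.3042, 0.3085]
tool_rot: [-3.132, 1.22, 1.522]
contact_force: [0.2, 1.2, -1.2]
gripper_width: 0.315
gripper_force: 29.9
[ 0.861  0.81   0.903 -0.906  2.334  0.589] [0.4665 0.3042 0.3085]
[[0.017, 0.998, -0.055], [0.343, -0.058, -0.938], [-0.939, -0.003, -0.343]]
```

View pics/v4.png

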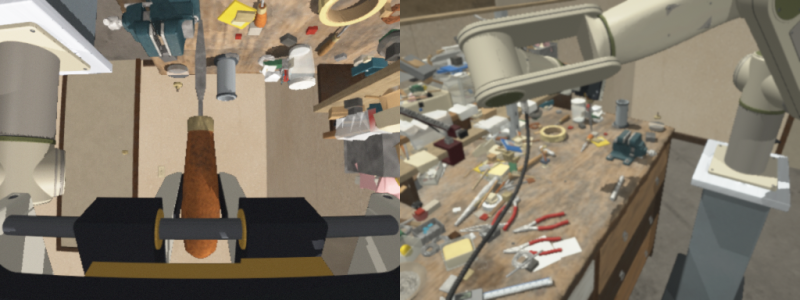

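The wrist half shows the file held between the fingers: handle down the middle, ferrule at about (201,122), blade up to about (200,15) in the 800x300 view. I'll get the tip and axis from the depth.

```bash
cat > tip.py <<'E'
from h import *
def axis(D,C,st):
    A=R.from_euler('xyz',st["tool_rot"]).as_matrix(); x0=np.array(st["position"])
    vv,uu=np.mgrid[0:D.shape[0]:1,200:312:1]
    P=np.array([ray(C,u,v)[0]+ray(C,u,v)[1]*D[v,u] for u,v in zip(uu.ravel(),vv.ravel())]); L=(P-x0)@A  # tool coords
    ok=(D[vv,uu].ravel()>0)&(abs(L[:,1])<.025)&(abs(L[:,2])<.09)&(L[:,0]>.02)&(L[:,0]<.175)
    L=L[ok]; return L
E
python3 - <<'E'
from tip import *
z=np.load("pics/wrist2.npz"); st=dict(tool_rot=z["r"],position=z["x"]); C=cam("wrist",st)
L=axis(z["d"],C,st)
for a in np.arange(.02,.175,.01):
    q=L[(L[:,0]>=a)&(L[:,0]<a+.01)]
    if len(q): print(a.round(3),len(q),np.median(q[:,1]).round(4),np.ptp(q[:,1]).round(3),np.median(q[:,2]).round(4),q[:,2].min().round(4))
print("max x",L[:,0].max())
E
```

```text
0.02 3271 -0.0011 0.033 -0.0868 -0.09
0.03 1616 -0.0014 0.036 -0.0807 -0.09
0.04 561 -0.0007 0.022 0.0133 0.0083
0.05 383 -0.0007 0.022 0.0165 0.0128
0.06 96 -0.0006 0.005 0.0286 0.0253
0.07 180 -0.0013 0.009 0.0334 0.0297
0.08 203 -0.0013 0.009 0.038 0.0344
0.09 200 -0.001 0.009 0.0434 0.0406
0.1 194 -0.001 0.009 0.049 0.0451
0.11 160 -0.0006 0.009 0.0545 0.0508
0.12 117 -0.0013 0.007 0.0607 0.0568
0.13 83 -0.0013 0.005 0.0664 0.0638
0.14 16 -0.0009 0.004 0.0708 0.0699
max x 0.1424935729973006
```

```bash
python3 -m creep '[[[0,0,0],[0,4,0]],[[0,0,0],[0,4.3,0]],[[-0.014,0.0051,0.0243],[0,0,0]],[[-0.014,0.0051,0.0243],[0,0,0]],[[-0.014,0.0051,0.0243],[0,0,0]],[[-0.014,0.0051,0.0243],[0,0,0]],[[-0.014,0.0051,0.0243],[0,0,0]],[[-0.014,0.0051,0.0243],[0,0,0]],[[-0.014,0.0051,0.0243],[0,0,0]],[[-0.014,0.0051,0.0243],[0,0,0]],[[-0.014,0.0051,0.0243],[0,0,0]],[[-0.014,0.0051,0.0243],[0,0,0]],[[-0.014,0.0051,0.0243],[0,0,0]],[[-0.014,0.0051,0.0243],[0,0,0]],[[-0.014,0.0051,0.0243],[0,0,0]],[[-0.014,0.0051,0.0243],[0,0,0]],[[0,0,0],[0,0,0]],[[0,0,0],[0,0,0]]]'
python3 - <<'E'
from tip import *
s=manip.read_state();print(s['joint_pos'].round(3),s['position'].round(4))
A=R.from_euler('xyz',s['tool_rot']).as_matrix(); print(A.round(3).tolist())
C=cam("wrist",s)
p,d=manip.grab_frame("wrist"); cv2.imwrite("pics/w3.png",p[:,:,::-1])
L=axis(d,C,s)
for a in np.arange(.06,.16,.02):
    q=L[(L[:,0]>=a)&(L[:,0]<a+.02)]
    if len(q): print(a.round(3),len(q),np.median(q[:,:3],0).round(4))
q=L[L[:,0]>L[:,0].max()-.003]; print("tip",q.mean(0), s['position']+A@q.mean(0))
t,dt=manip.grab_frame("top"); cv2.imwrite("pics/t3.png",t[:,:,::-1])
vv,uu=np.where(d>0); 
P=np.array([C[2][:3,3]+0*0+ray(C,u,v)[1]*d[v,u] for u,v in zip(uu[::1],vv[::1])])
m=(abs(P[:,2]-.111)<.004)&(np.hypot(P[:,0]-.515,P[:,1]+.092)<.045); r=P[m]; print(len(r),cv2.minEnclosingCircle(r[:,:2].astype(np.float32)) if len(r) else 0)
E
```

```text
t: 10.27
position: [0.5146, -0.0928, 0.3244]
tool_rot: [3.129, 1.073, 1.498]
contact_force: [0.2, 0.5, -1.0]
gripper_width: 0.324
gripper_force: 29.9
[ 0.312  0.141  1.659 -0.99   1.774  0.392] [ 0.5146 -0.0928  0.3244]
[[0.035, 0.998, -0.051], [0.477, -0.061, -0.877], [-0.878, 0.006, -0.478]]
0.06 270 [ 0.0734 -0.001   0.0322]
0.08 406 [ 0.09   -0.0009  0.0407]
0.1 355 [ 0.109  -0.0013  0.0515]
0.12 200 [ 0.1283 -0.0013  0.0632]
0.14 16 [ 0.1412 -0.0009  0.0706]
tip [ 0.14099316 -0.00100781  0.07045145] [ 0.51493781 -0.08735045  0.16689764]
137 ((0.5115139484405518, -0.11394312232732773), 0.016387969255447388)
```

View pics/w3.png

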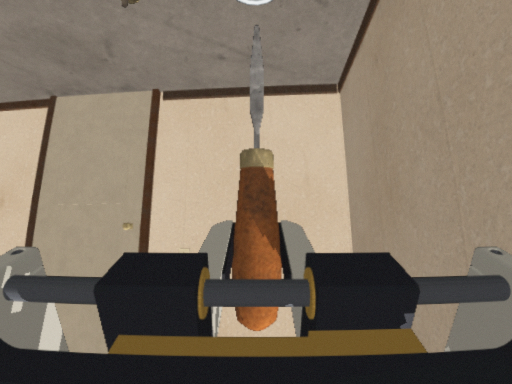

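The picture shows the tip at (257,28), with the cup mouth's edge just beyond it at (255,0), in line. Lowering now.

```bash
python3 -m creep '[[[0.013,0,0.0075],[0,0,0]],[[0.013,0,0.0075],[0,0,0]],[[0.013,0,0.0075],[0,0,0]],[[0.013,0,0.0075],[0,0,0]],[[0.013,0,0.0075],[0,0,0]],[[0,0,0],[0,0,0]]]'
python3 -m creep '[[[0.013,0,0.0075],[0,0,0]],[[0.013,0,0.0075],[0,0,0]],[[0.013,0,0.0075],[0,0,0]],[[0.0088,0,0.0048],[0,0,0]],[[0,0,0],[0,0,0]],[[0,0,0],[0,0,0]]]'
python3 - <<'E'
from h import *
p,d=manip.grab_frame("scene"); cv2.imwrite("pics/s4.png",cv2.resize(p[80:230,200:360,::-1],None,fx=4,fy=4,interpolation=cv2.INTER_CUBIC))
E
```

```text
t: 10.87
position: [0.5131, -0.0937, 0.2421]
tool_rot: [-3.127, 1.078, 1.527]
contact_force: [-0.2, -0.9, -1.5]
gripper_width: 0.318
gripper_force: 29.9
t: 11.37
position: [0.5145, -0.0951, 0.1913]
tool_rot: [-3.138, 1.078, 1.516]
contact_force: [-0.6, -0.5, -0.5]
gripper_width: 0.321
gripper_force: 29.9
```

View pics/s4.png

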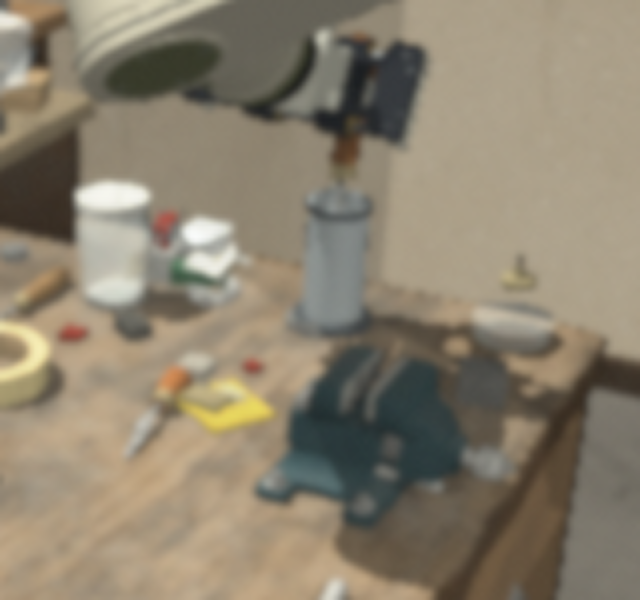

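The crop shows the blade inside the cup with the ferrule at (343,175) just above the rim, and the cup upright. Now down to the floor gently.

```bash
python3 -m creep '[[[0.0035,0,0.0019],[0,0,0]],[[0.0035,0,0.0019],[0,0,0]],[[0.0035,0,0.0019],[0,0,0]],[[0.0035,0,0.0019],[0,0,0]],[[0,0,0],[0,0,0]],[[0,0,0],[0,0,0]]]'
python3 -m creep '[[[0.0035,0,0.0019],[0,0,0]],[[0,0,0],[0,0,0]]]'
python3 -m creep '[[[0.0018,0,0.001],[0,0,0]],[[0,0,0],[0,0,0]]]'
```

```text
t: 11.92
position: [0.5147, -0.095, 0.1758]
tool_rot: [-3.14, 1.077, 1.514]
contact_force: [0.8, 0.6, -1.3]
gripper_width: 0.318
gripper_force: 29.9
t: 12.08
position: [0.5147, -0.0949, 0.1715]
tool_rot: [-3.141, 1.077, 1.514]
contact_force: [0.6, 0.1, -1.8]
gripper_width: 0.319
gripper_force: 29.9
t: 12.25
position: [0.5147, -0.095, 0.1696]
tool_rot: [-3.141, 1.077, 1.514]
contact_force: [0.3, 0.2, -1.4]
gripper_width: 0.319
gripper_force: 29.9
```

```bash
python3 -m creep '[[[0.0018,0,0.001],[0,0,0]],[[0,0,0],[0,0,0]]]'
python3 -m creep '[[[0.0018,0,0.001],[0,0,0]],[[0,0,0],[0,0,0]]]'
```

```text
t: 12.42
position: [0.5147, -0.095, 0.1676]
tool_rot: [-3.141, 1.077, 1.513]
contact_force: [0.3, 0.1, -1.2]
gripper_width: 0.325
gripper_force: 29.9
t: 12.58
position: [0.515, -0.0952, 0.1663]
tool_rot: [3.14, 1.078, 1.512]
contact_force: [0.4, -0.7, 2.6]
gripper_width: 0.323
gripper_force: 29.7
```

```bash
python3 -m creep '[[[-0.0022,0,0.004],[0,1.6,0]],[[-0.0022,0,0.004],[0,1.6,0]],[[-0.0022,0,0.004],[0,1.6,0]],[[0,0,0],[0,0,0]],[[0,0,0],[0,0,0]]]'
python3 -m creep '[[[0,0,0],[0,0,0]],[[0,0,0],[0,0,0]],[[0,0,0],[0,0,0]],[[0,0,0],[0,0,0]],[[0,0,0],[0,0,0]],[[0,0,0],[0,0,0]],[[0,0,0],[0,0,0]],[[0,0,0],[0,0,0]],[[0,0,0],[0,0,0]],[[0,0,0],[0,0,0]]]' 1
python3 - <<'E'
from h import *
p,d=manip.grab_frame("wrist");q,_=manip.grab_frame("scene"); q=cv2.resize(q[80:230,200:360],(410,384),interpolation=cv2.INTER_CUBIC)
cv2.imwrite("pics/v5.png",cv2.resize(np.hstack([p,q])[:,:,::-1],(800,333)))
E
```

```text
t: 13.0
position: [0.514, -0.1092, 0.1659]
tool_rot: [3.139, 0.992, 1.51]
contact_force: [-0.5, 0.7, -1.1]
gripper_width: 0.317
gripper_force: 29.9
t: 13.83
position: [0.5141, -0.1087, 0.1656]
tool_rot: [3.141, 0.993, 1.513]
contact_force: [-0.0, 0.1, -0.3]
gripper_width: 0.973
gripper_force: 0.0
```

View pics/v5.png

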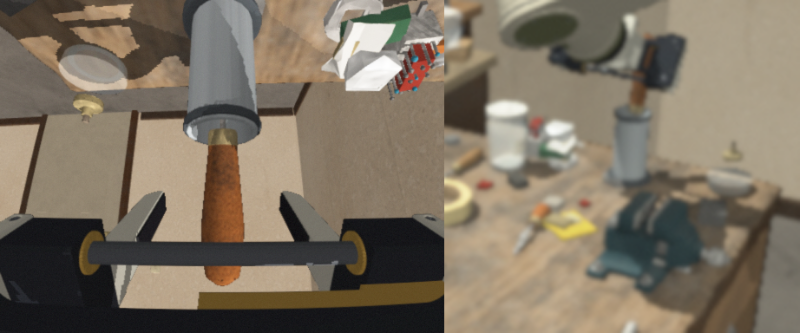

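Fingers are open and clear of the handle at (223,210) on both sides, and the file leans slightly away in the upright cup. Backing off along the tool axis.

```bash
python3 -m creep '[[[0,0,-0.01],[0,0,0]],[[0,0,-0.02],[0,0,0]],[[0,0,-0.025],[0,0,0]],[[0,0,-0.025],[0,0,0]],[[0,0,-0.025],[0,0,0]],[[0,0,-0.025],[0,0,0]],[[0,0,-0.025],[0,0,0]],[[0,0,-0.02],[0,0,0]],[[0,0,0],[0,0,0]],[[0,0,0],[0,0,0]],[[0,0,0],[0,0,0]],[[0,0,0],[0,0,0]]]'
python3 - <<'E'
from h import *
p,d=manip.grab_frame("wrist");q,_=manip.grab_frame("scene"); q=cv2.resize(q[80:230,200:360],(410,384),interpolation=cv2.INTER_CUBIC)
cv2.imwrite("pics/v6.png",cv2.resize(np.hstack([p,q])[:,:,::-1],(800,333)))
E
```

```text
t: 14.93
position: [0.522, 0.0369, 0.2604]
tool_rot: [-3.139, 0.994, 1.515]
contact_force: [0.1, -0.3, -0.2]
gripper_width: 1.005
gripper_force: 0.0
```

View pics/v6.png

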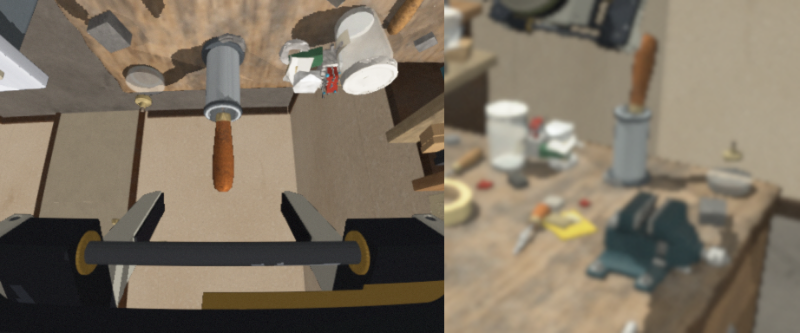

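The file stands handle-up in the upright cup (handle at (645,75), cup at (632,145)). The graver lies where it was, and the gripper is clear.

```bash
python3 -c "
from plant import manip
print(manip.sign_off())"
```

```text
the job is handed in; nothing more can be done
None
```

The big file is standing point down, handle up in the upright tool cup, the graver shows no movement in the last picture, the gripper is clear of everything, and the job was handed in at about 15 s; no verdict came back.

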